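Put the chalk away in the sprung caddy

TASK

Press the brass button on the chalk caddy so that its tray springs out, lay the walnut chalk block flat in the tray, then push the tray gently home until it clicks and stays shut with the chalk inside. Do not force the button or the tray (never push with more than 15 N), and leave everything else on the table where it stands.

Things in the scene. Friction and masses are not known exactly. Their poses are not given: they have to be found in the camera images.
- caddy: Chalk caddy: fixed dark-wood box 200 deep (x), 170 wide (y), 56 high, brass button and green leather pad on its flat roof. Origin: centre of the underside; the tray comes out along its -x, roughly to the robot. Strained above 15 N on tray or button. The roof passes 38 mm above the tray floor.
- tray (a joint): Tray position, m: 0 latched shut (the start), 0.085 fully sprung out (along the caddy's -x), negative when pushed in past its latched place. The worn catch gives before it snaps: the click comes somewhere between -0.001 and -0.014, unseen and different each time; 2 to 3 mm beyond it the tray meets a hard buffer. Let go after the click, it settles at 0; before, it springs out again.
- tray_front (a point): Middle of the outer face of the tray's oak front panel, 26 mm above the table; moves with the tray. Panel 150 wide, 42 high (5 to 47 mm above the table), 10 thick, outer face 30 mm before the caddy's front when latched. Push here along the caddy's +x: 1 to 4 N against the ejector spring, rising to 5 to 8 N as the catch rides over, a drop at the click, then the buffer at 20 N per mm.
- tray_well (a point): Point on the tray's green floor, 10 mm above the table, 62 mm behind the outer face of the front panel, mid-width: the middle of the part open from above when the tray is out (about 105 mm along x by 130 mm along y). Side walls rise 16 mm above the floor, the front panel 37 mm. Axes as the caddy's.
- release (a joint): How far the brass button is pressed, m: 0 up, 0.009 fully down. Its spring takes about 2 N to start and 5 N at full depth (hard stop there); the tray is let go at 3 to 6 mm. The button also dips as the catch rides over.
- release_top (a point): Centre of the top of the brass button, 30 mm in diameter, standing 12 mm proud of the caddy's roof, 68 mm above the table; moves with the button. It lies 80 mm behind the caddy's front and 50 mm to the +y side of its middle.
- chalk: The chalk block: a walnut block 64 mm (x) by 32 mm (y) by 26 mm high with a white chalk slab 50 x 20 x 6 mm set on top (32 mm high in all), about 80 g. Origin: centre of its underside, z up. It lies on the table on the left or the right of the caddy.
- dart_case: Bystander: tortoiseshell dart case, 110 x 55 x 22 mm, on the side of the caddy that the chalk is not. Origin: centre of the underside.
- jug: Bystander: cream stoneware jug, 104 mm across, 135 mm high, with a handle. Origin: centre of the underside.
- trophy: Bystander: pewter trophy cup on a dark plinth, 115 mm high, two handles. Origin: centre of the underside.
- pint: Bystander: empty pint glass, 84 mm across, 140 mm high. Origin: centre of the underside.
- duster: Bystander: board duster, 122 x 52 x 30 mm. Origin: centre of the underside.
There are look-alikes about, which are no part of the job. Of the things like the chalk, leave any that is green or red; of the rest the smaller one is meant.

How it is judged (in metres and radians):
On the way, in this order (a step that is already met when the one before it is completed fails the run):
1. the tray has sprung out (value of joint tray above 0.075 m), for 0.1 s.
2. the chalk block lies in the open tray, let go (value of joint tray above 0.06 m and z of chalk in the frame of tray_well below 0.006 m and x of chalk in the frame of tray_well between -0.052 and 0.083 m and y of chalk in the frame of tray_well between -0.065 and 0.065 m and angle between chalk's own z axis and vertical below 0.2 rad and contact force between the fingers and chalk below 0.1 N), for 0.2 s.
3. the tray is pushed home (value of joint tray below 0.003 m), for 0.1 s.
At the end, for the whole second after the job is handed in: The tray is latched within 3 mm of its shut place without being held, the button is up (within 2 mm), and the chalk block lies flat (within 0.2 rad), at rest, on the tray's floor inside its walls (value of joint tray between -0.003 and 0.003 m and value of joint release below 0.002 m and z of chalk in the frame of tray_well between -0.004 and 0.006 m and x of chalk in the frame of tray_well between -0.052 and 0.083 m and y of chalk in the frame of tray_well between -0.065 and 0.065 m and angle between chalk's own z axis and vertical below 0.2 rad and linear speed of chalk below 0.02 m/s); the robot touches nothing.
It fails at once if the robot presses on the tray with more than 18 N (contact force between any of the fingers, the arm and tray above 18 N).
It fails at once if the robot presses on the button with more than 18 N (contact force between any of the fingers, the arm and release above 18 N).
It fails at once if a bystander is shifted more than 20 mm or tipped over (distance of any of dart_case, jug, trophy, pint, duster from where it was at the start of the episode above 0.02 m or angle between any of dart_case, jug, trophy, pint, duster's own z axis and vertical above 0.35 rad).
It also fails if it takes over 72 s, if anything falls off the work surface, if the arm or the gripper's body presses on something with over 40 N, if the wrist force passes 120 N, or if a joint passes its speed limit or range.

ROBOT

A 7-joint arm with a two-finger parallel gripper is mounted at the origin on the work surface. World frame = base frame: x ahead of the robot, y to its left, z up, the work surface at z = 0. Lengths are in mm, angles in rad, forces in N, time in s.
With the tool pointing down it reaches from about 400 to 750 mm from the base axis. Payload 19.5 kg.
Tool frame: the origin (TCP) lies between the finger pads; the fingertips stand 19 mm ahead of it and the grasp point (between the pads) is the TCP; z points along the fingers, y is the line along which they close (so a half turn about z gives the same grasp; the last joint's range is limited). The gripper opens to 85 mm and grips with 20 to 120 N. Pads are 22 mm wide; open, the fingers measure 114 mm over their backs; the gripper's body (76 mm by 85 mm) begins 54 mm behind the grasp point. The pads swing forward as they close: fully open they stand 13 mm farther back than shut.
Start: joints at [1.213, 0.707, -0.028, 1.485, 0.022, 0.951, -0.075], TCP at [178.575, -546.542, 250.268] pointing down, gripper open.
Joint ranges: [-2.71, 2.71], [-0.32, 2.16], [-1.57, 1.52], [0, 2.45], [-1.46, 4.6], [0, 2.02], [-2.83, 2.83]. Speed limits (rad/s): [1.89, 1.89, 2.57, 2.57, 3.01, 3.01, 3.01].

INTERFACE

Orientations are given as a rotation vector (axis times angle).
In Python, from plant import * gives the robot as it stands. The module is installed in compiled form; this text tells all that it offers.
- The arm moves only by the tool step_arm, never from a script. Its argument "series" is one flat list of numbers, 5 for each row, row after row: the shift along the tool's x, y, z normalised to -1 to 1, where 1 is 2 cm, then the turn about the tool's z normalised to -1 to 1, where 1 is 4 degrees, then the opening, from 0 (shut) to 1 (fully open). A call has 1 to 5 rows; each row shifts and turns the commanded pose from where the row before left it, along the tool's axes as they then stand; what a row does not reach is not made up. A row lasts 1/10 s, in which the tool goes at most 50 mm and 8.59 degrees, less where a joint would pass 70% of its speed; a pose out of reach is approached as far as the arm can. A call with a number of a shift or a turn outside -1 to 1 is refused whole. A call with a gripper value outside its range is refused whole. The fingers move at their own pace and stop on an object; "grip_force" is the grip in N (left out, the last holds). Time passes only in rows, so rows that do not move let the fingers close. It gives the time, the measured TCP pose, the force, the opening and the grip force at its end, in the units of the state.
- sense(): the state, without advancing time (a new reading comes with each control period).
- camera(name): name is "scene" or "top"; returns a dict with "img" (400x640x3 uint8, blue, green, red), "mtx" (3x3 intrinsics, pixels), "rvec" (rotation vector, rad) and "tvec" (3), from world to camera coordinates, as OpenCV has them. Camera axes: x right, y down, z forward; pixel columns grow to the right and rows downward; lengths in mm; the calibration is good to about 2 mm. A picture is of the moment at which its call begins. There is no depth.
- sign_off(): hands the job in; it is judged then, once.
Trained networks look in a picture, given as the dict that the camera call returned (one of the last four; its "shot" number tells which), for a name from the list of things; names that differ only in an ending like _2 or _b are one class to them, and where a whole thing is asked for, a point or a joint stands for the part that bears it (a point fixed in the world has none). Each returns a list of dicts, best first, with "conf" (0 to 1); they miss things now and then, are a little off and sometimes report something else, mostly with a low value. They report only what shows in the picture. A call takes as long as a camera call. They do not tell look-alikes from the thing itself.
- trace(thing, picture): "mask" (400x640 bool, what is visible of it) and "xy" ([column, row] in pixels, amid what is visible of it).
The state is a dict: "time_s": time; "joint_positions": joint angles; "dq": joint speeds; "joint_efforts": joint torques, N m; "ee_pos": TCP position; "orientation": TCP orientation; "contact_force": force on the tool from outside, world axes, zero at the start; "wrist_torque": the same for the moment, N m; "gripper_width": finger opening in mm; "finger_force": force on a finger pad.
Only numpy, scipy, OpenCV 4.12 (cv2) and the standard library are available. Lean on these libraries where they do the work, as an engineer would, in place of code of your own. Each camera call takes 0.05 s, during which the arm holds its last target. There are 200 camera calls.

## Working session

There is one attempt and no reset: what is moved stays moved. The work goes in short steps, Python scripts to look and compute and a tool call to move; the robot and the scene stay as the last step left them, time stands still between calls to the robot, and variables do not carry over. Pictures are saved under pics/ and viewed, at most 13 in all, crops included, and the job is handed in when it is done.

Besides the shell and the picture viewer there is one more tool, called after ">>>" by a JSON object that holds its "api" and its "payload", one argument or row to a line. step_arm: Moves the arm, as the interface text tells. Its arguments: {"type":"object","properties":{"series":{"type":"array","items":{"type":"number","minimum":-1,"maximum":1}},"grip_force":{"type":"number"}},"required":["series"]}

```bash
mkdir -p pics
cat > h.py <<'E'
from plant import *
import numpy as np, cv2
def ray(c,px,z):
    R,_=cv2.Rodrigues(np.array(c["rvec"],float)); t=np.array(c["tvec"],float).ravel()
    o=-R.T@t; d=R.T@np.linalg.inv(np.array(c["mtx"]))@np.array([px[0],px[1],1.])
    return (o+d*(z-o[2])/d[2])
def proj(c,p):
    return cv2.projectPoints(np.array(p,float).reshape(-1,1,3),np.array(c["rvec"],float),np.array(c["tvec"],float),np.array(c["mtx"],float),None)[0].reshape(-1,2)
E
python3 - <<'E'
from h import *
np.set_printoptions(precision=1,suppress=True)
s=sense();print({k:np.round(v,3) for k,v in s.items()})
for n in("scene","top"):
    c=camera(n);cv2.imwrite(f"pics/{n}0.png",c["img"])
    for k,z in(("chalk",32),("caddy",56),("tray_front",26),("release_top",68),("dart_case",22),("jug",70),("trophy",60),("pint",70),("duster",30)):
        for d in trace(k,c):
            m=d["mask"].astype(np.uint8);r=cv2.minAreaRect(cv2.findNonZero(m)) if m.any() else None
            print(n,k,round(d["conf"],2),np.round(d["xy"]),ray(c,d["xy"],z),m.sum())
E
```

```text
{'time_s': np.float64(0.0), 'joint_positions': array([ 1.2,  0.7, -0. ,  1.5,  0. ,  1. , -0.1]), 'dq': array([ 0., -0., -0.,  0.,  0., -0., -0.]), 'joint_efforts': array([ -0. , -88.3,   1.2, -23.6,   0. ,   0. ,   0. ]), 'ee_pos': array([ 178.5, -546.3,  249.8]), 'orientation': array([-3.1, -0.5,  0. ]), 'contact_force': array([0.2, 0.3, 1. ]), 'wrist_torque': array([ 0. , -0.1,  0. ]), 'finger_force': np.float64(0.0), 'gripper_width': np.float64(85.32)}
scene chalk 0.89 [239. 219.] [ 339.6 -268.4   32. ] 315
scene chalk 0.76 [234. 255.] [ 451.5 -357.    32. ] 253
scene chalk 0.63 [205. 274.] [ 457.7 -468.2   32. ] 256
scene chalk 0.55 [269. 253.] [ 519.  -262.1   32. ] 436
scene caddy 0.67 [352. 243.] [667.3 -32.   56. ] 3580
scene tray_front 0.76 [323. 223.] [524.4 -45.2  26. ] 272
scene tray_front 0.38 [396. 163.] [471.7 345.6  26. ] 391
scene dart_case 0.93 [398. 163.] [476.2 351.4  22. ] 379
scene jug 0.69 [446. 175.] [654.2 417.2  70. ] 967
scene jug 0.51 [351. 243.] [669.5 -42.1  70. ] 3598
scene trophy 0.6 [262. 307.] [ 678.4 -390.5   60. ] 788
scene pint 0.56 [177. 309.] [ 534.7 -594.1   70. ] 1134
scene duster 0.95 [434. 140.] [479.3 546.3  30. ] 451
top chalk 0.77 [397. 201.] [ 505.9 -260.1   32. ] 380
top chalk 0.72 [429. 219.] [ 447.9 -359.7   32. ] 210
top chalk 0.6 [404. 260.] [ 319.4 -272.9   32. ] 468
top caddy 0.85 [320. 163.] [628.4 -15.6  56. ] 3952
top tray_front 0.65 [333. 194.] [533.6 -55.9  26. ] 445
top release_top 0.46 [313. 166.] [617.1   5.3  68. ] 50
top dart_case 0.75 [209. 219.] [461.8 341.4  22. ] 613
top jug 0.82 [184. 158.] [649.3 410.1  70. ] 1051
top jug 0.47 [211. 217.] [460.  323.4  70. ] 634
top trophy 0.56 [433. 146.] [ 678.2 -378.    60. ] 647
top pint 0.83 [506. 190.] [ 531.7 -597.    70. ] 941
top duster 0.61 [142. 215.] [475.8 551.6  30. ] 707
```

View pics/top0.png

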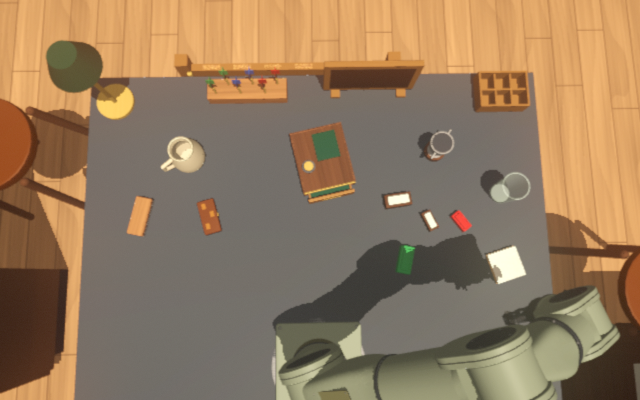

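View pics/scene0.png

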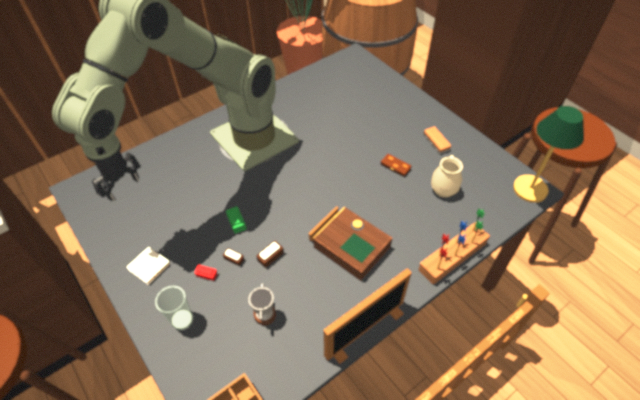

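Candidates for chalk, top-view pixels: walnut (397,200), which is larger; walnut (429,220), smaller; red (461,221); green (405,260). I choose (429,220) and will check it in a crop while fitting poses.

```bash
cat >> h.py <<'E'
from scipy.optimize import minimize
def box(x0,x1,y0,y1,z0,z1): return np.array([[x,y,z] for x in(x0,x1) for y in(y0,y1) for z in(z0,z1)],float)
def place(P,q):
    a=q[2];R=np.array([[np.cos(a),-np.sin(a),0],[np.sin(a),np.cos(a),0],[0,0,1]]);return P@R.T+[q[0],q[1],0]
def fit(parts,obs,q0):
    # parts: list of convex point sets; obs: list of (cam,mask); soft IoU of silhouettes, supersampled
    S=4
    def cost(q):
        t=0
        for c,m in obs:
            im=np.zeros((400*S,640*S),np.uint8)
            for P in parts:
                h=cv2.convexHull(proj(c,place(P,q)).astype(np.float32))
                cv2.fillConvexPoly(im,np.round((h+.5)*S*16).astype(np.int32),1,shift=4)
            M=cv2.resize(im.astype(np.float32),(640,400),interpolation=cv2.INTER_AREA)
            t+=np.abs(M-m).sum()/m.sum()
        return t
    best=None
    for a in q0[2]:
        r=minimize(cost,[q0[0],q0[1],a],method="Nelder-Mead",options=dict(initial_simplex=np.array([[q0[0],q0[1],a],[q0[0]+15,q0[1],a],[q0[0],q0[1]+15,a],[q0[0],q0[1],a+.2]]),xatol=.05,fatol=1e-4,maxiter=150))
        if best is None or r.fun<best.fun: best=r
    return best.x,best.fun
def near(c,name,px):
    return min(trace(name,c),key=lambda d:np.hypot(*(np.array(d["xy"])-px)))["mask"]
E
python3 - <<'E'
from h import *
s=camera("scene");t=camera("top")
CH=[box(-32,32,-16,16,0,26),box(-25,25,-10,10,26,32)]
obs=[(t,near(t,"chalk",(429,219))),(s,near(s,"chalk",(234,255)))]
for o in([obs[0]],[obs[1]],obs): print("chalk",*fit(CH,o,(450,-358,(0,.6,1.2,-.6,1.57))))
CA=[box(-100,100,-85,85,0,56),box(-130,-100,-75,75,5,47)]
def cm(c,px,p2):
    return near(c,"caddy",px)|near(c,"tray_front",p2)
obs=[(t,cm(t,(320,163),(333,194))),(s,cm(s,(352,243),(323,223)))]
for o in([obs[0]],[obs[1]],obs):
    q,f=fit(CA,o,(630,-20,(0,.2,-.2,.4,-.4)));print("caddy",q,f)
    P=place(np.array([[-20,50,68],[-130,0,26]]),q);print(P,proj(t,P),proj(s,P))
# button by colour-ish: rays
for c,n in((t,"t"),(s,"s")):
    for d in trace("release_top",c): print(n,d["conf"],d["xy"],ray(c,d["xy"],68))
a=cv2.resize(t["img"][120:240,280:480],None,fx=4,fy=4,interpolation=cv2.INTER_CUBIC);cv2.imwrite("pics/crop.png",a)
E
```

```text
chalk [ 4.45173362e+02 -3.61729579e+02  3.90890457e-01] 0.10159465020576132
chalk [ 446.24466428 -361.28213693    0.48278487] 0.09534671532846715
chalk [ 446.04836868 -361.35780055    0.44926333] 0.2089040581538554
caddy [ 6.49387334e+02 -2.16758920e+01  2.10502967e-01] 0.02536793183578621
[[619.38122514  23.04136934  68.        ]
 [522.25696098 -48.83962475  26.        ]] [[307.65111323 165.47648953]
 [330.6929266  197.54253752]] [[356.18237601 223.43859318]
 [321.5924075  222.71204818]]
caddy [ 6.50065939e+02 -1.81884266e+01  2.19108028e-01] 0.025454545454545455
[[619.67615144  26.26897794  68.        ]
 [523.17401584 -46.44510477  26.        ]] [[306.62555007 165.40129656]
 [329.9405171  197.27261861]] [[356.97870035 223.01425735]
 [322.30351514 222.53776109]]
caddy [ 6.49633057e+02 -1.99195909e+01  2.20276975e-01] 0.0636813767177826
[[619.1913216   24.50225922  68.        ]
 [522.77425087 -48.32457973  26.        ]] [[307.18846242 165.54287828]
 [330.52886484 197.38583999]] [[356.48092165 223.18411069]
 [321.80160732 222.73425163]]
t 0.57 [308.9, 165.4] [619.56315992  19.10247472  68.        ]
```

View pics/crop.png

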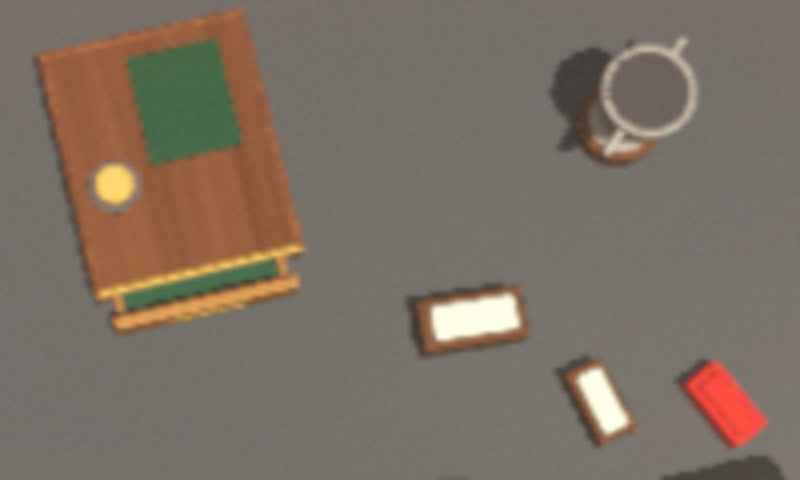

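The crop shows the small walnut block at about (430,220) full-image, clearly smaller than its twin at (398,200), so the choice stands. The brass button is at (308.7,166). Next I work out the move to the button.

```bash
cat >> h.py <<'E'
def go(target,yaw,start=None):
    s=sense();R,_=cv2.Rodrigues(np.array(s["orientation"],float))
    p=np.array(s["ee_pos"]);psi=np.arctan2(R[1,0],R[0,0])
    d=(psi-yaw+np.pi/2)%np.pi-np.pi/2   # turn about tool z (down)
    Rn=R@cv2.Rodrigues(np.array([0,0,d]))[0]
    sh=Rn.T@(np.array(target,float)-p)/20
    print("t",round(float(s["time_s"]),2),"p",np.round(p,1),"yaw",round(float(psi),3),"turn first(units)",round(float(np.degrees(d)/4),2),"then shift",np.round(sh,2),"F",np.round(s["contact_force"],1),"w",round(float(s["gripper_width"]),1),"tilt",np.round(R[:,2],3))
E
python3 -c "
from h import *
go((619,22,200),.22);go((619,22,105),.22)"
```

```text
t 1.5 p [ 178.6 -546.5  250.3] yaw 0.316 turn first(units) 1.37 then shift [ 27.69 -22.94   2.52] F [ 0.4  0.7 -0.7] w 85.5 tilt [-0.  0. -1.]
t 1.5 p [ 178.6 -546.5  250.3] yaw 0.316 turn first(units) 1.37 then shift [ 27.69 -22.94   7.27] F [ 0.4  0.7 -0.7] w 85.5 tilt [-0.  0. -1.]
```

>>> {"api": "step_arm", "payload": {
  "series": [0,0,0,0.7,0,0,0,0,0.67,0,0.9,-0.75,0.1,0,0,0.9,-0.75,0.1,0,0,0.9,-0.75,0.1,0,0],
  "grip_force": 20
}}

```text
time_s: 2.0
ee_pos: [221.9, -490.1, 244.2]
orientation: [-3.123, -0.345, -0.0]
contact_force: [-0.4, -0.9, -0.3]
gripper_width: 12.2
finger_force: 0.0
```

>>> {"api": "step_arm", "payload": {
  "series": [0.9,-0.75,0.1,0,0,0.9,-0.75,0.1,0,0,0.9,-0.75,0.1,0,0,0.9,-0.75,0.1,0,0,0.9,-0.75,0.1,0,0]
}}

```text
time_s: 2.5
ee_pos: [293.4, -397.3, 234.3]
orientation: [3.122, 0.345, 0.0]
contact_force: [-0.7, -0.1, -0.1]
gripper_width: -0.1
finger_force: 0.0
```

>>> {"api": "step_arm", "payload": {
  "series": [0.9,-0.75,0.1,0,0,0.9,-0.75,0.1,0,0,0.9,-0.75,0.1,0,0,0.9,-0.75,0.1,0,0,0.9,-0.75,0.1,0,0]
}}

```text
time_s: 3.0
ee_pos: [364.9, -304.4, 224.3]
orientation: [3.122, 0.345, 0.0]
contact_force: [0.4, -0.8, -0.2]
gripper_width: -0.2
finger_force: 0.0
```

>>> {"api": "step_arm", "payload": {
  "series": [0.9,-0.75,0.1,0,0,0.9,-0.75,0.1,0,0,0.9,-0.75,0.1,0,0,0.9,-0.75,0.1,0,0,0.9,-0.75,0.1,0,0]
}}

```text
time_s: 3.5
ee_pos: [436.4, -211.5, 214.3]
orientation: [-3.123, -0.345, -0.0]
contact_force: [0.6, 0.1, -0.0]
gripper_width: -0.3
finger_force: 0.0
```

>>> {"api": "step_arm", "payload": {
  "series": [0.9,-0.75,0.1,0,0,0.9,-0.75,0.1,0,0,0.9,-0.75,0.1,0,0,0.9,-0.75,0.1,0,0,0.9,-0.75,0.1,0,0]
}}

```text
time_s: 4.0
ee_pos: [507.8, -118.6, 204.3]
orientation: [-3.123, -0.345, -0.0]
contact_force: [-0.1, -0.6, 0.5]
gripper_width: -0.0
finger_force: 0.0
```

>>> {"api": "step_arm", "payload": {
  "series": [0.9,-0.75,0.1,0,0,0.9,-0.75,0.1,0,0,0.9,-0.75,0.1,0,0,0.9,-0.75,0.1,0,0,0.9,-0.75,0.1,0,0]
}}

```text
time_s: 4.5
ee_pos: [579.3, -25.8, 194.3]
orientation: [-3.122, -0.345, -0.0]
contact_force: [0.7, -0.2, 0.2]
gripper_width: -0.0
finger_force: 0.0
```

```bash
python3 -c "
from h import *
go((619,22,105),.22)"
```

```text
t 4.5 p [579.3 -25.8 194.3] yaw 0.22 turn first(units) 0.0 then shift [ 2.46 -1.9   4.46] F [ 0.7 -0.2  0.2] w -0.0 tilt [ 0.  0. -1.]
```

>>> {"api": "step_arm", "payload": {
  "series": [0.8,-0.65,0.7,0,0,0.8,-0.65,0.9,0,0,0.86,-0.6,1,0,0,0,0,1,0,0,0,0,0.85,0,0]
}}

```text
time_s: 5.0
ee_pos: [618.4, 21.8, 104.0]
orientation: [-3.122, -0.346, 0.001]
contact_force: [-0.5, 0.3, 0.3]
gripper_width: -0.4
finger_force: 0.0
```

>>> {"api": "step_arm", "payload": {
  "series": [0,0,0.4,0,0,0,0,0.2,0,0,0,0,0.1,0,0,0,0,0.1,0,0,0,0,0.05,0,0]
}}

```text
time_s: 5.5
ee_pos: [618.6, 21.2, 88.7]
orientation: [-3.123, -0.345, -0.001]
contact_force: [0.5, 0.1, -0.2]
gripper_width: 0.2
finger_force: 0.0
```

Run:
```python
from h import *
go((619,22,85),.22)
c=camera("scene");cv2.imwrite("pics/b.png",cv2.resize(c["img"][130:300,250:450],None,fx=3,fy=3))
```

```text
t 5.5 p [618.6  21.2  88.7] yaw 0.22 turn first(units) 0.0 then shift [ 0.03 -0.04  0.19] F [ 0.5  0.1 -0.2] w 0.2 tilt [ 0.001  0.    -1.   ]
```

View pics/b.png

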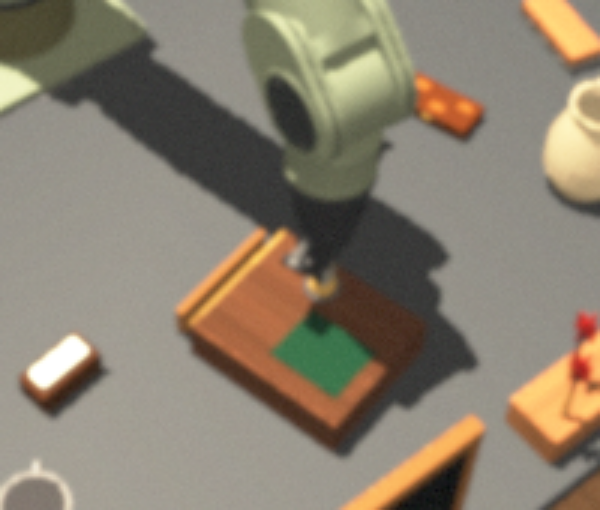

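The closed fingers stand right over the brass button at crop (320,285). I now press in 1 mm steps.

>>> {"api": "step_arm", "payload": {
  "series": [0,0,0.08,0,0,0,0,0.06,0,0,0,0,0.06,0,0,0,0,0.05,0,0,0,0,0,0,0]
}}

```text
time_s: 6.05
ee_pos: [618.3, 21.2, 83.2]
orientation: [-3.122, -0.345, 0.001]
contact_force: [-0.8, 0.1, 2.3]
gripper_width: -0.2
finger_force: 1.4
```

>>> {"api": "step_arm", "payload": {
  "series": [0,0,0.05,0,0,0,0,0.05,0,0,0,0,0,0,0]
}}

```text
time_s: 6.35
ee_pos: [618.3, 21.2, 81.2]
orientation: [-3.122, -0.345, 0.001]
contact_force: [-2.3, -0.3, 4.3]
gripper_width: -0.2
finger_force: 1.8
```

Run:
```python
from h import *
c=camera("top")
print([(d["conf"],d["xy"],ray(c,d["xy"],26)) for d in trace("tray_front",c)])
go((618,21,150),.22)
```

```text
[(0.6, [339.4, 204.1], array([500.54786602, -76.25027697,  26.        ]))]
t 6.45 p [618.3  21.2  81.3] yaw 0.22 turn first(units) 0.0 then shift [-0.02  0.01 -3.43] F [-2.8  0.1  4.3] w 0.2 tilt [-0.  0. -1.]
```

>>> {"api": "step_arm", "payload": {
  "series": [0,0,0.05,0,0,0,0,0,0,0]
}}

```text
time_s: 6.65
ee_pos: [618.4, 21.2, 80.2]
orientation: [-3.122, -0.345, 0.0]
contact_force: [-2.2, -0.5, 2.7]
gripper_width: -0.2
finger_force: 2.0
```

Run:
```python
from h import *
c=camera("top")
print([(d["conf"],d["xy"],ray(c,d["xy"],26)) for d in trace("tray_front",c)])
```

```text
[(0.7, [337.3, 206.2], array([493.88560064, -69.3593199 ,  26.        ]))]
```

>>> {"api": "step_arm", "payload": {
  "series": [0,0,-0.5,0,0,0,0,-1,0,0,0,0.5,-1,0,0,-0.4,1,-1,0,0,-0.4,1,-0.5,0,0.5]
}}

```text
time_s: 7.25
ee_pos: [614.3, -31.6, 162.6]
orientation: [3.122, 0.346, 0.004]
contact_force: [-0.8, -0.3, -0.5]
gripper_width: 13.6
finger_force: 0.0
```

>>> {"api": "step_arm", "payload": {
  "series": [-0.5,1,0,0,0.75,-0.5,1,0,0,0.75,-0.5,1,0,0,0.75,-0.5,1,0,0,0.75,-0.5,1,0,0,0.75]
}}

```text
time_s: 7.75
ee_pos: [586.7, -140.5, 161.0]
orientation: [3.122, 0.345, 0.001]
contact_force: [0.8, 0.5, 0.0]
gripper_width: 63.9
finger_force: 0.0
```

Run:
```python
from h import *
c=camera("top")
print([(d["conf"],d["xy"],ray(c,d["xy"],47)) for d in trace("tray_front",c)])
cv2.imwrite("pics/t2.png",cv2.resize(c["img"][120:250,270:460],None,fx=4,fy=4))
go((446,-361,130),.45)
```

```text
[(0.62, [314.3, 200.8], array([509.5789614 ,   3.96752238,  47.        ]))]
t 7.85 p [ 586.1 -143.   161. ] yaw 0.216 turn first(units) -3.35 then shift [-11.05   6.77   1.57] F [-0.5 -0.6  0.3] w 64.0 tilt [ 0.    -0.002 -1.   ]
```

View pics/t2.png

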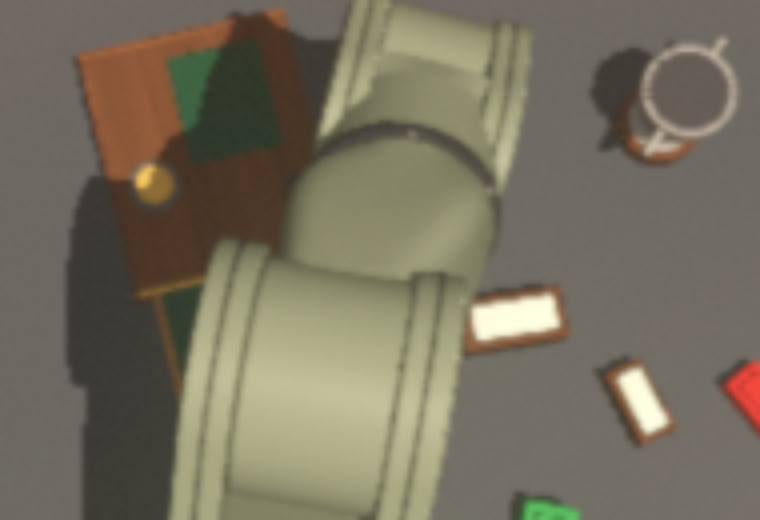

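The tray is out: its side wall shows at crop (170,340), and the button is back up. Next, the chalk.

>>> {"api": "step_arm", "payload": {
  "series": [0,0,0,-0.85,0.65,0,0,0,-0.85,0.65,0,0,0,-0.85,0.65,0,0,0,-0.8,0.65,-0.9,0.55,0.1,0,0.65]
}}

```text
time_s: 8.35
ee_pos: [576.8, -154.7, 158.8]
orientation: [-3.058, -0.716, -0.003]
contact_force: [0.1, -0.6, -1.2]
gripper_width: 56.1
finger_force: 0.0
```

>>> {"api": "step_arm", "payload": {
  "series": [-0.9,0.55,0.1,0,0.65,-0.9,0.55,0.1,0,0.65,-0.9,0.55,0.1,0,0.65,-0.9,0.55,0.1,0,0.65,-0.9,0.55,0.1,0,0.65]
}}

```text
time_s: 8.85
ee_pos: [518.6, -246.5, 148.7]
orientation: [3.061, 0.708, 0.001]
contact_force: [0.7, -1.1, 0.1]
gripper_width: 55.4
finger_force: 0.0
```

>>> {"api": "step_arm", "payload": {
  "series": [-0.9,0.55,0.1,0,0.65,-0.9,0.55,0.1,0,0.65,-0.9,0.55,0.1,0,0.65,-0.9,0.55,0.1,0,0.65,-0.9,0.55,0.1,0,0.65]
}}

```text
time_s: 9.35
ee_pos: [462.0, -335.5, 138.7]
orientation: [3.06, 0.708, 0.001]
contact_force: [-0.2, 0.4, -0.3]
gripper_width: 55.6
finger_force: 0.0
```

Run:
```python
from h import *
c=camera("top");s=camera("scene")
go((446,-361,80),.45)
cv2.imwrite("pics/t3.png",np.vstack([cv2.resize(c["img"][130:260,270:470],None,fx=2.5,fy=2.5),cv2.resize(s["img"][180:310,170:370],None,fx=2,fy=2,).copy() if 0 else cv2.resize(s["img"][190:290,170:370],None,fx=2.5,fy=2.5)]))
```

```text
t 9.45 p [ 460.5 -337.3  138.6] yaw 0.451 turn first(units) 0.01 then shift [-1.17  0.75  2.93] F [-0.  -0.   0.1] w 55.4 tilt [-0.001 -0.001 -1.   ]
```

View pics/t3.png

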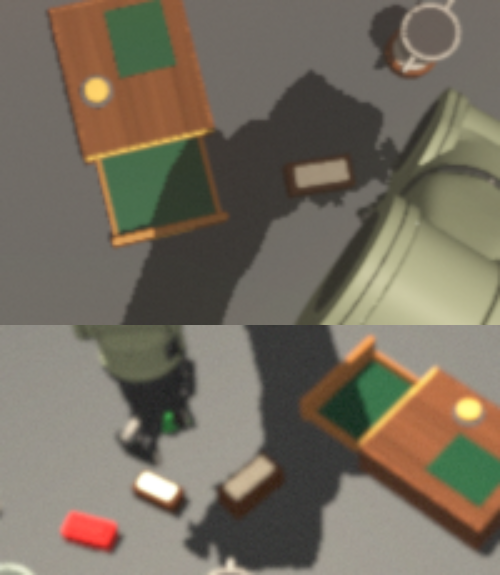

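The tray is fully out (floor at upper crop (155,185)) and the chalk is undisturbed at lower crop (160,490). I descend in two stages and look again near the block.

>>> {"api": "step_arm", "payload": {
  "series": [-0.6,0.4,0.7,0,0.62,-0.57,0.35,1,0,0.62,0,0,1,0,0.62,0,0,0.5,0,0.62,0,0,0,0,0.62]
}}

```text
time_s: 9.95
ee_pos: [447.4, -358.2, 73.1]
orientation: [-3.059, -0.708, 0.002]
contact_force: [-0.3, 0.4, 0.6]
gripper_width: 52.6
finger_force: 0.0
```

Run:
```python
from h import *
s=camera("scene")
go((446,-361,23),.45)
cv2.imwrite("pics/s4.png",cv2.resize(s["img"][205:295,185:285],None,fx=6,fy=6,interpolation=cv2.INTER_CUBIC))
CH=[box(-32,32,-16,16,0,26),box(-25,25,-10,10,26,32)]
print(fit(CH,[(s,near(s,"chalk",(234,255)))],(446,-361,(.45,))))
```

```text
t 10.0 p [ 447.7 -358.4   74.1] yaw 0.455 turn first(units) 0.07 then shift [-0.13  0.08  2.55] F [-0.7 -0.2 -0.4] w 52.9 tilt [-0.     0.001 -1.   ]
(array([ 4.47868902e+02, -3.59697100e+02,  3.49040447e-01]), np.float64(0.48428362573099415))
```

View pics/s4.png

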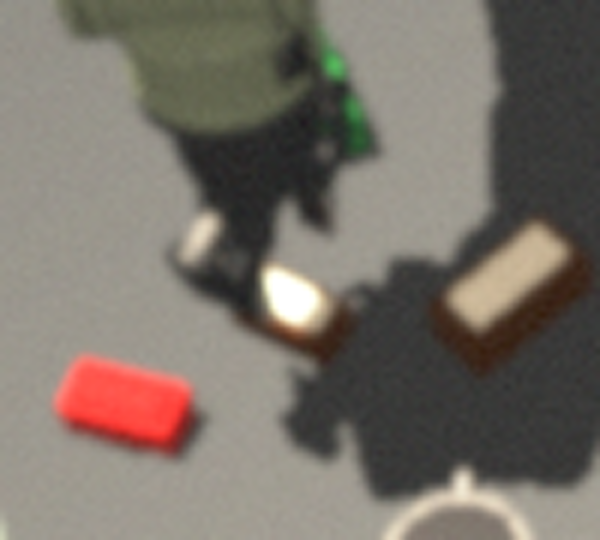

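The fingers straddle the chalk's line (chalk at crop (295,310)). I go down and grip.

>>> {"api": "step_arm", "payload": {
  "series": [-0.1,0.08,0.6,0,0.62,0,0,0.7,0,0.62,0,0,0.7,0,0.62,0,0,0.5,0,0.62,0,0,0,0,0.62]
}}

```text
time_s: 10.55
ee_pos: [445.7, -360.7, 22.6]
orientation: [-3.059, -0.707, 0.002]
contact_force: [-0.1, 0.1, -0.0]
gripper_width: 52.9
finger_force: 0.0
```

>>> {"api": "step_arm", "payload": {
  "series": [0,0,0,0,0,0,0,0,0,0,0,0,0,0,0,0,0,0,0,0],
  "grip_force": 25
}}

```text
time_s: 10.95
ee_pos: [446.5, -361.3, 24.7]
orientation: [3.061, 0.707, 0.001]
contact_force: [-1.3, -0.5, 3.3]
gripper_width: 31.5
finger_force: 25.7
```

>>> {"api": "step_arm", "payload": {
  "series": [0,0,-0.3,0,0,0,0,-0.8,0,0,0,0,-1,0,0,0,0,-1,0,0,0,0,-1,0,0]
}}

```text
time_s: 11.45
ee_pos: [446.4, -361.2, 108.4]
orientation: [3.06, 0.707, 0.001]
contact_force: [0.4, 0.4, -0.8]
gripper_width: 31.5
finger_force: 25.2
```

Run:
```python
from h import *
# tray centre with tray out: caddy pose
q=(649.6,-20,.22)
w=place(np.array([[-130-85+62,0,10.]]),q)[0];print("well",w)
s=camera("scene")
M=[box(-215,-205,-75,75,5,47)];
for n in("scene","top"):
    c=camera(n);print(n,[(d["conf"],d["xy"]) for d in trace("chalk",c)], proj(c,place(np.array([[-215,0,26.],[-215,75,47],[-215,-75,47]]),q)))
    print([(d["conf"],d["xy"],d["mask"].sum()) for d in trace("tray_front",c)])
go((w[0],w[1],100),.22)
```

```text
well [500.28769025 -53.38913233  10.        ]
scene [(0.64, [235.0, 242.4]), (0.62, [344.2, 239.8]), (0.6, [270.0, 256.4]), (0.53, [205.4, 275.0]), (0.44, [244.9, 227.8])] [[303.31758078 210.183082  ]
 [316.99877576 193.69984884]
 [288.58745831 219.99190665]]
[(0.56, [312.8, 217.6], np.int64(1149))]
top [(0.83, [397.5, 198.4]), (0.63, [402.8, 248.4])] [[336.94685282 223.0643793 ]
 [314.03764389 228.02258442]
 [360.34899847 216.80876746]]
[(0.69, [332.4, 206.3], np.int64(1591))]
t 11.8 p [ 446.1 -361.   106. ] yaw 0.454 turn first(units) 3.35 then shift [  6.   -14.42   0.31] F [-0.4 -0.6 -0.7] w 31.4 tilt [-0.001  0.001 -1.   ]
```

The block is gripped at 31.5 mm, as described, and lifted. I carry it to above the tray well.

>>> {"api": "step_arm", "payload": {
  "series": [0,0,0,0.85,0,0,0,0,0.85,0,0,0,0,0.85,0,0,0,0,0.8,0,0.35,-0.85,0,0,0]
}}

```text
time_s: 12.3
ee_pos: [448.6, -344.6, 105.7]
orientation: [3.123, 0.338, -0.002]
contact_force: [0.8, 0.9, -0.8]
gripper_width: 31.6
finger_force: 25.2
```

>>> {"api": "step_arm", "payload": {
  "series": [0.35,-0.85,0,0,0,0.35,-0.85,0,0,0,0.35,-0.85,0,0,0,0.35,-0.85,0,0,0,0.35,-0.85,0,0,0]
}}

```text
time_s: 12.8
ee_pos: [464.9, -251.7, 105.9]
orientation: [-3.122, -0.345, 0.001]
contact_force: [0.3, 0.3, -1.2]
gripper_width: 31.7
finger_force: 25.2
```

>>> {"api": "step_arm", "payload": {
  "series": [0.35,-0.85,0,0,0,0.35,-0.85,0,0,0,0.35,-0.85,0,0,0,0.35,-0.85,0,0,0,0.35,-0.85,0,0,0]
}}

```text
time_s: 13.3
ee_pos: [480.5, -161.1, 105.9]
orientation: [-3.122, -0.345, 0.001]
contact_force: [0.5, -0.1, -1.6]
gripper_width: 31.5
finger_force: 25.2
```

>>> {"api": "step_arm", "payload": {
  "series": [0.35,-0.85,0,0,0,0.35,-0.85,0,0,0,0.35,-0.85,0,0,0,0.35,-0.85,0,0,0,0.3,-0.75,0,0,0]
}}

```text
time_s: 13.8
ee_pos: [495.6, -72.5, 105.9]
orientation: [-3.122, -0.346, 0.001]
contact_force: [0.2, 0.5, -0.2]
gripper_width: 31.4
finger_force: 25.2
```

>>> {"api": "step_arm", "payload": {
  "series": [0.2,-0.3,0,0,0,0.2,-0.2,0,0,0,0,0,0,0,0]
}}

```text
time_s: 14.1
ee_pos: [501.6, -62.0, 106.1]
orientation: [3.123, 0.345, -0.0]
contact_force: [-0.5, 0.0, -1.1]
gripper_width: 31.4
finger_force: 25.2
```

Run:
```python
from h import *
go((500,-53.5,60),.22)
s=camera("scene");cv2.imwrite("pics/s5.png",cv2.resize(s["img"][150:290,250:410],None,fx=4,fy=4))
```

```text
t 14.1 p [501.6 -62.  106.1] yaw 0.22 turn first(units) 0.01 then shift [ 0.01 -0.43  2.31] F [-0.5  0.  -1.1] w 31.4 tilt [-0. -0. -1.]
```

View pics/s5.png

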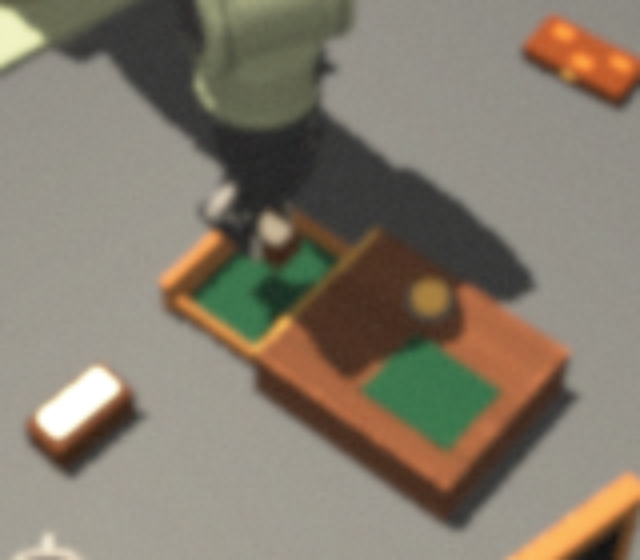

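The chalk hangs over the tray, with its shadow on the green floor at crop (280,290). I lower it.

>>> {"api": "step_arm", "payload": {
  "series": [0,-0.2,0.3,0,0,0,-0.23,0.7,0,0,0,0,0.8,0,0,0,0,0.5,0,0,0,0,0.3,0,0]
}}

```text
time_s: 14.65
ee_pos: [499.1, -53.9, 53.4]
orientation: [-3.123, -0.344, 0.002]
contact_force: [-0.9, -0.4, -0.4]
gripper_width: 31.5
finger_force: 25.2
```

>>> {"api": "step_arm", "payload": {
  "series": [0,0,0.3,0,0,0,0,0.2,0,0,0,0,0.15,0,0,0,0,0.1,0,0,0,0,0,0,0]
}}

```text
time_s: 15.15
ee_pos: [499.4, -53.6, 39.3]
orientation: [-3.122, -0.345, 0.0]
contact_force: [-1.0, -0.1, -1.3]
gripper_width: 31.4
finger_force: 25.2
```

>>> {"api": "step_arm", "payload": {
  "series": [0,0,0.08,0,0,0,0,0.05,0,0,0,0,0.05,0,0,0,0,0.03,0,0,0,0,0,0,0]
}}

```text
time_s: 15.65
ee_pos: [499.4, -53.6, 35.1]
orientation: [-3.122, -0.345, 0.0]
contact_force: [-0.2, -0.2, -1.0]
gripper_width: 31.5
finger_force: 25.2
```

>>> {"api": "step_arm", "payload": {
  "series": [0,0,0.03,0,0,0,0,0,0,0]
}}

```text
time_s: 15.85
ee_pos: [499.5, -53.6, 34.6]
orientation: [-3.122, -0.345, -0.0]
contact_force: [-0.1, -0.1, 1.1]
gripper_width: 31.1
finger_force: 25.5
```

Touching down; I release and lift.

>>> {"api": "step_arm", "payload": {
  "series": [0,0,0,0,0.5,0,0,0,0,0.6,0,0,0,0,0.6,0,0,-0.3,0,0.6,0,0,-0.8,0,0.6]
}}

```text
time_s: 16.35
ee_pos: [499.0, -53.5, 56.3]
orientation: [-3.122, -0.345, 0.003]
contact_force: [0.7, -0.0, 0.1]
gripper_width: 51.4
finger_force: 0.0
```

>>> {"api": "step_arm", "payload": {
  "series": [0,0,-1,0,0.6,-0.5,0,-1,0,0.3,-1,0,-1,0,0,-1,0,0,0,0,-1,0,0,0,0]
}}

```text
time_s: 16.85
ee_pos: [430.6, -69.0, 117.5]
orientation: [3.122, 0.345, 0.002]
contact_force: [1.1, -0.2, -1.1]
gripper_width: -0.6
finger_force: 0.0
```

>>> {"api": "step_arm", "payload": {
  "series": [-1,0,0,0,0,-0.5,0,0,0,0,0,0,0,0,0]
}}

```text
time_s: 17.15
ee_pos: [401.1, -75.8, 117.0]
orientation: [-3.123, -0.344, 0.001]
contact_force: [1.1, -0.2, -0.3]
gripper_width: 0.3
finger_force: 0.0
```

Run:
```python
from h import *
q=(649.6,-20,.22)
f=place(np.array([[-215-25,0,47.]]),q)[0];print(f)
go(f,.22)
s=camera("scene");cv2.imwrite("pics/s6.png",cv2.resize(s["img"][150:290,250:410],None,fx=4,fy=4))
```

```text
[415.38461216 -72.37510954  47.        ]
t 17.15 p [401.1 -75.8 117. ] yaw 0.219 turn first(units) -0.01 then shift [ 0.74 -0.01  3.5 ] F [ 1.1 -0.2 -0.3] w 0.3 tilt [-0.  0. -1.]
```

View pics/s6.png

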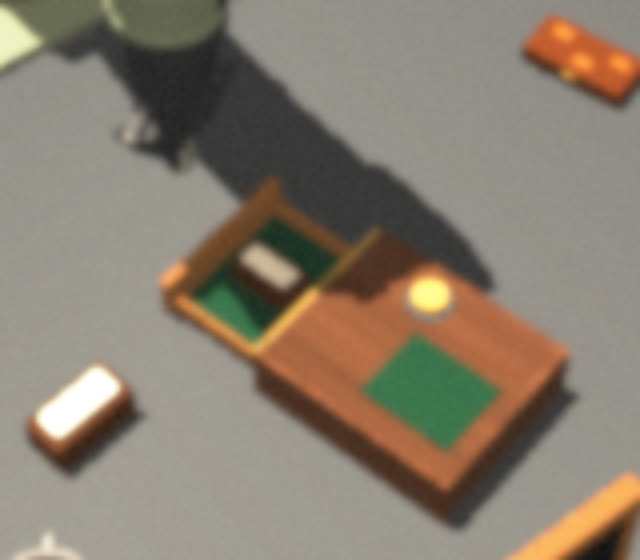

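The chalk lies flat in the tray at crop (268,270). I lower the closed fingers in front of the panel and push.

>>> {"api": "step_arm", "payload": {
  "series": [0,0,0.7,0,0,0,0,1,0,0,0,0,1,0,0,0,0,0.8,0,0,0.3,0,0.05,0,0]
}}

```text
time_s: 17.7
ee_pos: [411.3, -74.6, 46.9]
orientation: [-3.12, -0.345, 0.011]
contact_force: [-0.9, 0.7, 0.1]
gripper_width: 0.1
finger_force: 0.0
```

>>> {"api": "step_arm", "payload": {
  "series": [0.4,0,0,0,0,0.3,0,0,0,0,0.2,0,0,0,0,0.15,0,0,0,0,0.15,0,0,0,0]
}}

```text
time_s: 18.2
ee_pos: [434.5, -69.4, 48.2]
orientation: [-3.121, -0.345, 0.008]
contact_force: [-2.2, -0.2, 2.6]
gripper_width: -0.1
finger_force: 1.0
```

>>> {"api": "step_arm", "payload": {
  "series": [0.25,0,0,0,0,0.3,0,0,0,0,0.3,0,0,0,0,0.3,0,0,0,0,0.3,0,0,0,0]
}}

```text
time_s: 18.7
ee_pos: [463.3, -63.1, 47.8]
orientation: [-3.121, -0.345, 0.008]
contact_force: [-3.2, -1.3, 2.6]
gripper_width: 0.3
finger_force: 1.4
```

>>> {"api": "step_arm", "payload": {
  "series": [0.3,0,0,0,0,0.3,0,0,0,0,0.3,0,0,0,0,0.25,0,0,0,0,0.25,0,0,0,0]
}}

```text
time_s: 19.2
ee_pos: [490.4, -57.0, 47.6]
orientation: [-3.121, -0.345, 0.008]
contact_force: [-3.2, -1.1, 2.3]
gripper_width: 0.1
finger_force: 1.7
```

```bash
cat >> h.py <<'E'
def along(q=(649.6,-20,.22)):
    s=sense();p=np.array(s["ee_pos"]);u=np.array([np.cos(q[2]),np.sin(q[2])])
    v=p[:2]-q[:2];print("along",round(float(v@u),1),"side",round(float(v@[-u[1],u[0]]),1),"z",round(float(p[2]),1),"push",round(float(-np.array(s["contact_force"])[:2]@u),2),np.round(s["contact_force"],1),s["time_s"])
E
python3 -c "
from h import *
along();go((500,-53,45),.22)"
```

```text
along -163.4 side -1.4 z 47.6 push 3.33 [-3.2 -1.1  2.3] 19.2
t 19.2 p [490.4 -57.   47.6] yaw 0.22 turn first(units) 0.0 then shift [ 0.51 -0.09  0.13] F [-3.2 -1.1  2.3] w 0.1 tilt [-0.006  0.001 -1.   ]
```

>>> {"api": "step_arm", "payload": {
  "series": [0.2,0,0,0,0,0.2,0,0,0,0,0.15,0,0,0,0,0.15,0,0,0,0,0.1,0,0,0,0]
}}

```text
time_s: 19.7
ee_pos: [505.9, -53.5, 47.6]
orientation: [-3.121, -0.345, 0.008]
contact_force: [-3.1, -2.2, 2.5]
gripper_width: 0.3
finger_force: 2.1
```

>>> {"api": "step_arm", "payload": {
  "series": [0.1,0,0,0,0,0.05,0,0,0,0,0.05,0,0,0,0]
}}

```text
time_s: 20.0
ee_pos: [509.6, -52.7, 47.6]
orientation: [-3.121, -0.345, 0.008]
contact_force: [-3.8, -2.1, 2.5]
gripper_width: 0.1
finger_force: 2.1
```

```bash
python3 -c "
from h import *
along()"
```

```text
along -143.7 side -1.4 z 47.6 push 4.15 [-3.8 -2.1  2.5] 20.0
```

>>> {"api": "step_arm", "payload": {
  "series": [0.05,0,0,0,0,0.05,0,0,0,0]
}}

```text
time_s: 20.2
ee_pos: [511.6, -52.2, 47.6]
orientation: [-3.121, -0.345, 0.008]
contact_force: [-4.0, -2.0, 2.7]
gripper_width: 0.1
finger_force: 2.1
```

>>> {"api": "step_arm", "payload": {
  "series": [0.05,0,0,0,0]
}}

```text
time_s: 20.3
ee_pos: [512.6, -52.0, 47.5]
orientation: [-3.121, -0.345, 0.008]
contact_force: [-4.4, -1.6, 3.3]
gripper_width: 0.0
finger_force: 2.2
```

>>> {"api": "step_arm", "payload": {
  "series": [0.05,0,0,0,0]
}}

```text
time_s: 20.4
ee_pos: [513.6, -51.8, 47.5]
orientation: [-3.121, -0.345, 0.008]
contact_force: [-4.3, -1.4, 2.7]
gripper_width: -0.2
finger_force: 2.2
```

>>> {"api": "step_arm", "payload": {
  "series": [0.05,0,0,0,0]
}}

```text
time_s: 20.5
ee_pos: [514.5, -51.6, 47.5]
orientation: [-3.121, -0.345, 0.008]
contact_force: [-4.1, -1.8, 3.3]
gripper_width: 0.0
finger_force: 2.2
```

>>> {"api": "step_arm", "payload": {
  "series": [0.05,0,0,0,0]
}}

```text
time_s: 20.6
ee_pos: [515.4, -51.3, 47.5]
orientation: [-3.121, -0.345, 0.009]
contact_force: [-5.7, -1.8, 3.0]
gripper_width: -0.2
finger_force: 2.7
```

Force is rising as the catch engages; single 1 mm steps.

>>> {"api": "step_arm", "payload": {
  "series": [0.05,0,0,0,0]
}}

```text
time_s: 20.7
ee_pos: [516.3, -51.2, 47.5]
orientation: [-3.121, -0.345, 0.009]
contact_force: [-5.5, -2.3, 3.4]
gripper_width: 0.0
finger_force: 2.8
```

>>> {"api": "step_arm", "payload": {
  "series": [0.05,0,0,0,0]
}}

```text
time_s: 20.8
ee_pos: [517.2, -51.0, 47.5]
orientation: [-3.121, -0.345, 0.009]
contact_force: [-4.7, -2.5, 4.7]
gripper_width: -0.1
finger_force: 3.0
```

>>> {"api": "step_arm", "payload": {
  "series": [0.05,0,0,0,0]
}}

```text
time_s: 20.9
ee_pos: [518.2, -50.8, 47.5]
orientation: [-3.121, -0.345, 0.009]
contact_force: [-6.6, -3.1, 4.4]
gripper_width: 0.1
finger_force: 3.2
```

>>> {"api": "step_arm", "payload": {
  "series": [0.05,0,0,0,0]
}}

```text
time_s: 21.0
ee_pos: [519.1, -50.6, 47.5]
orientation: [-3.121, -0.345, 0.009]
contact_force: [-6.1, -1.7, 5.3]
gripper_width: -0.0
finger_force: 3.3
```

>>> {"api": "step_arm", "payload": {
  "series": [0.05,0,0,0,0]
}}

```text
time_s: 21.1
ee_pos: [520.1, -50.4, 47.5]
orientation: [-3.121, -0.345, 0.009]
contact_force: [-6.2, -2.1, 5.4]
gripper_width: 0.2
finger_force: 3.4
```

>>> {"api": "step_arm", "payload": {
  "series": [0.05,0,0,0,0]
}}

```text
time_s: 21.2
ee_pos: [521.1, -50.1, 47.5]
orientation: [-3.121, -0.345, 0.009]
contact_force: [-6.3, -2.3, 4.1]
gripper_width: -0.1
finger_force: 3.1
```

>>> {"api": "step_arm", "payload": {
  "series": [0.04,0,0,0,0]
}}

```text
time_s: 21.3
ee_pos: [521.9, -49.9, 47.5]
orientation: [-3.121, -0.345, 0.009]
contact_force: [-5.2, -2.7, 3.0]
gripper_width: 0.3
finger_force: 2.9
```

>>> {"api": "step_arm", "payload": {
  "series": [0.04,0,0,0,0]
}}

```text
time_s: 21.4
ee_pos: [522.8, -49.7, 47.5]
orientation: [-3.121, -0.345, 0.009]
contact_force: [-4.1, -1.8, 4.4]
gripper_width: 0.1
finger_force: 2.5
```

>>> {"api": "step_arm", "payload": {
  "series": [0.03,0,0,0,0]
}}

```text
time_s: 21.5
ee_pos: [523.5, -49.6, 47.5]
orientation: [-3.121, -0.345, 0.008]
contact_force: [-3.4, -1.6, 2.3]
gripper_width: -0.3
finger_force: 2.0
```

>>> {"api": "step_arm", "payload": {
  "series": [0.03,0,0,0,0]
}}

```text
time_s: 21.6
ee_pos: [524.2, -49.4, 47.5]
orientation: [-3.121, -0.345, 0.008]
contact_force: [-3.0, -2.8, 3.1]
gripper_width: -0.1
finger_force: 1.9
```

>>> {"api": "step_arm", "payload": {
  "series": [0.02,0,0,0,0]
}}

```text
time_s: 21.7
ee_pos: [524.6, -49.3, 47.5]
orientation: [-3.121, -0.345, 0.008]
contact_force: [-2.0, -2.4, 1.6]
gripper_width: 0.1
finger_force: 1.6
```

>>> {"api": "step_arm", "payload": {
  "series": [0.02,0,0,0,0]
}}

```text
time_s: 21.8
ee_pos: [525.0, -49.2, 47.5]
orientation: [-3.121, -0.345, 0.008]
contact_force: [-2.7, -1.9, 1.2]
gripper_width: 0.3
finger_force: 1.7
```

The drop is clear, so the catch has clicked. I back off slowly, watching whether the tray follows.

>>> {"api": "step_arm", "payload": {
  "series": [-0.15,0,0,0,0,-0.15,0,0,0,0,-0.15,0,0,0,0,-0.2,0,0,0,0,-0.2,0,0,0,0]
}}

```text
time_s: 22.3
ee_pos: [507.8, -53.0, 47.5]
orientation: [-3.121, -0.345, 0.008]
contact_force: [-1.8, -0.4, -0.7]
gripper_width: -0.1
finger_force: 0.8
```

Run:
```python
from h import *
along()
c=camera("top")
print([(d["conf"],d["xy"],ray(c,d["xy"],26)) for d in trace("tray_front",c)])
```

```text
along -145.5 side -1.3 z 47.5 push 1.88 [-1.8 -0.4 -0.7] 22.3
[(0.74, [317.4, 148.3], array([685.13501732,  -9.15490721,  26.        ])), (0.18, [143.0, 217.6], array([468.19894399, 548.00039634,  26.        ]))]
```

>>> {"api": "step_arm", "payload": {
  "series": [-0.2,0,0,0,0,-0.2,0,0,0,0,0,0,0,0,0]
}}

```text
time_s: 22.7
ee_pos: [499.6, -54.9, 47.6]
orientation: [-3.121, -0.344, 0.01]
contact_force: [-4.3, -0.8, 1.1]
gripper_width: 0.1
finger_force: 2.0
```

Run:
```python
from h import *
along()
c=camera("scene");cv2.imwrite("pics/s7.png",cv2.resize(c["img"][160:280,270:410],None,fx=5,fy=5))
```

```text
along -154.0 side -1.3 z 47.6 push 4.41 [-4.3 -0.8  1.1] 22.7
```

View pics/s7.png

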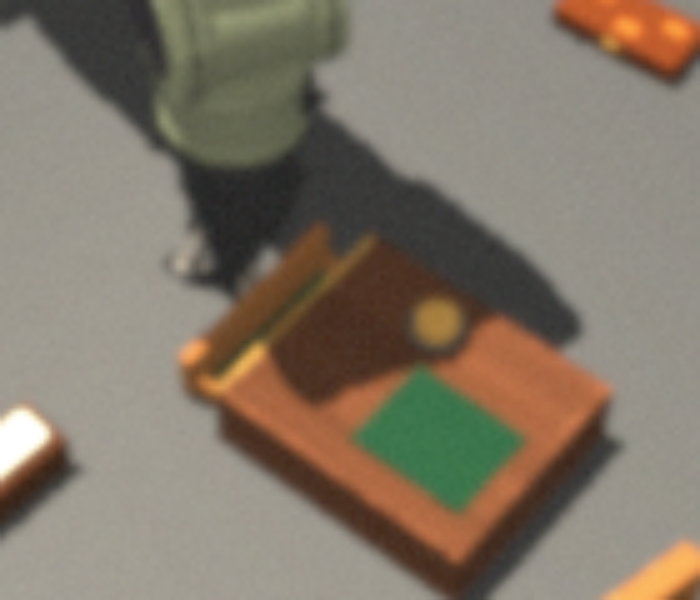

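The tray followed the fingers back: at crop (265,310) it stands slightly out, so it had not clicked. I push again, this time on in fine steps until the buffer is felt.

>>> {"api": "step_arm", "payload": {
  "series": [0.2,0,0,0,0,0.2,0,0,0,0,0.2,0,0,0,0,0.15,0,0,0,0,0.15,0,0,0,0]
}}

```text
time_s: 23.25
ee_pos: [518.0, -50.8, 47.5]
orientation: [-3.121, -0.345, 0.009]
contact_force: [-6.6, -0.9, 5.3]
gripper_width: -0.3
finger_force: 3.5
```

>>> {"api": "step_arm", "payload": {
  "series": [0.1,0,0,0,0,0.1,0,0,0,0,0.05,0,0,0,0,0.05,0,0,0,0]
}}

```text
time_s: 23.65
ee_pos: [524.0, -49.5, 47.5]
orientation: [-3.121, -0.345, 0.008]
contact_force: [-4.4, -1.0, 2.0]
gripper_width: -0.4
finger_force: 2.0
```

>>> {"api": "step_arm", "payload": {
  "series": [0.05,0,0,0,0]
}}

```text
time_s: 23.75
ee_pos: [525.1, -49.2, 47.5]
orientation: [-3.121, -0.345, 0.008]
contact_force: [-3.8, -0.9, 1.7]
gripper_width: -0.2
finger_force: 1.7
```

>>> {"api": "step_arm", "payload": {
  "series": [0.025,0,0,0,0]
}}

```text
time_s: 23.85
ee_pos: [525.5, -49.2, 47.5]
orientation: [-3.121, -0.345, 0.008]
contact_force: [-3.6, -1.2, 2.7]
gripper_width: -0.2
finger_force: 1.7
```

>>> {"api": "step_arm", "payload": {
  "series": [0.02,0,0,0,0]
}}

```text
time_s: 23.95
ee_pos: [525.8, -49.1, 47.5]
orientation: [-3.121, -0.345, 0.008]
contact_force: [-3.4, -1.2, 2.2]
gripper_width: 0.5
finger_force: 1.8
```

>>> {"api": "step_arm", "payload": {
  "series": [0.02,0,0,0,0]
}}

```text
time_s: 24.05
ee_pos: [526.1, -49.0, 47.5]
orientation: [-3.121, -0.345, 0.008]
contact_force: [-2.4, -0.5, 2.4]
gripper_width: 0.0
finger_force: 1.7
```

>>> {"api": "step_arm", "payload": {
  "series": [0.02,0,0,0,0]
}}

```text
time_s: 24.15
ee_pos: [526.5, -48.9, 47.5]
orientation: [-3.121, -0.345, 0.008]
contact_force: [-3.7, -0.3, 2.6]
gripper_width: -0.2
finger_force: 2.0
```

>>> {"api": "step_arm", "payload": {
  "series": [0.02,0,0,0,0]
}}

```text
time_s: 24.25
ee_pos: [526.9, -48.8, 47.5]
orientation: [-3.121, -0.345, 0.008]
contact_force: [-3.7, 0.3, 1.9]
gripper_width: 0.5
finger_force: 2.0
```

>>> {"api": "step_arm", "payload": {
  "series": [0.02,0,0,0,0]
}}

```text
time_s: 24.35
ee_pos: [527.2, -48.8, 47.5]
orientation: [-3.121, -0.345, 0.008]
contact_force: [-4.0, -1.3, 2.7]
gripper_width: 0.1
finger_force: 2.0
```

>>> {"api": "step_arm", "payload": {
  "series": [0.025,0,0,0,0]
}}

```text
time_s: 24.45
ee_pos: [527.6, -48.7, 47.5]
orientation: [-3.121, -0.345, 0.009]
contact_force: [-7.6, -1.8, 4.0]
gripper_width: -0.1
finger_force: 3.4
```

>>> {"api": "step_arm", "payload": {
  "series": [0.01,0,0,0,0]
}}

```text
time_s: 24.55
ee_pos: [527.6, -48.7, 47.5]
orientation: [-3.121, -0.345, 0.01]
contact_force: [-6.7, -2.6, 4.8]
gripper_width: 0.2
finger_force: 3.5
```

>>> {"api": "step_arm", "payload": {
  "series": [0.015,0,0,0,0]
}}

```text
time_s: 24.65
ee_pos: [527.7, -48.7, 47.5]
orientation: [-3.121, -0.345, 0.01]
contact_force: [-7.9, -1.2, 6.4]
gripper_width: 0.0
finger_force: 4.3
```

Motion has stopped while the force climbs, so this is the buffer, past the click. I back off and check.

>>> {"api": "step_arm", "payload": {
  "series": [-0.1,0,0,0,0,-0.15,0,0,0,0,-0.15,0,0,0,0,-0.2,0,0,0,0,-0.2,0,0,0,0]
}}

```text
time_s: 25.15
ee_pos: [512.3, -52.0, 47.5]
orientation: [-3.121, -0.345, 0.008]
contact_force: [-0.6, -0.9, -0.5]
gripper_width: 0.1
finger_force: 0.9
```

>>> {"api": "step_arm", "payload": {
  "series": [-0.1,0,0,0,0,-0.1,0,0,0,0,0,0,0,0,0]
}}

```text
time_s: 25.45
ee_pos: [508.7, -52.9, 47.6]
orientation: [-3.121, -0.345, 0.008]
contact_force: [0.7, 0.3, 0.5]
gripper_width: 0.4
finger_force: 0.0
```

```bash
python3 -c "
from h import *
along()"
```

```text
along -144.6 side -1.4 z 47.6 push -0.73 [0.7 0.3 0.5] 25.45
```

No contact now, so the tray stayed shut. I move away and verify.

>>> {"api": "step_arm", "payload": {
  "series": [-0.5,0,0,0,0,-1,0,0,0,0,-1,0,-0.5,0,0,-1,0,-1,0,0,0,0,-1,0,0]
}}

```text
time_s: 25.95
ee_pos: [438.7, -68.8, 98.4]
orientation: [-3.121, -0.343, 0.012]
contact_force: [0.9, 0.4, -0.1]
gripper_width: 0.0
finger_force: 0.0
```

>>> {"api": "step_arm", "payload": {
  "series": [0,0,-1,0,0,0,0,-1,0,0,0,0,0,0,0]
}}

```text
time_s: 26.25
ee_pos: [441.9, -68.3, 139.8]
orientation: [-3.122, -0.345, 0.003]
contact_force: [-0.4, 0.0, 0.0]
gripper_width: 0.2
finger_force: 0.0
```

Run:
```python
from h import *
along()
c=camera("scene")
q=(649.6,-20,.22)
print([(d["conf"],d["xy"]) for d in trace("tray_front",c)])
CA=[box(-100,100,-85,85,0,56),box(-130,-100,-75,75,5,47)]
cv2.imwrite("pics/s8.png",cv2.resize(c["img"][160:280,270:410],None,fx=5,fy=5))
```

```text
along -213.3 side -1.8 z 139.8 push 0.39 [-0.4  0.   0. ] 26.25
[(0.53, [320.2, 222.8]), (0.35, [351.2, 241.0])]
```

View pics/s8.png

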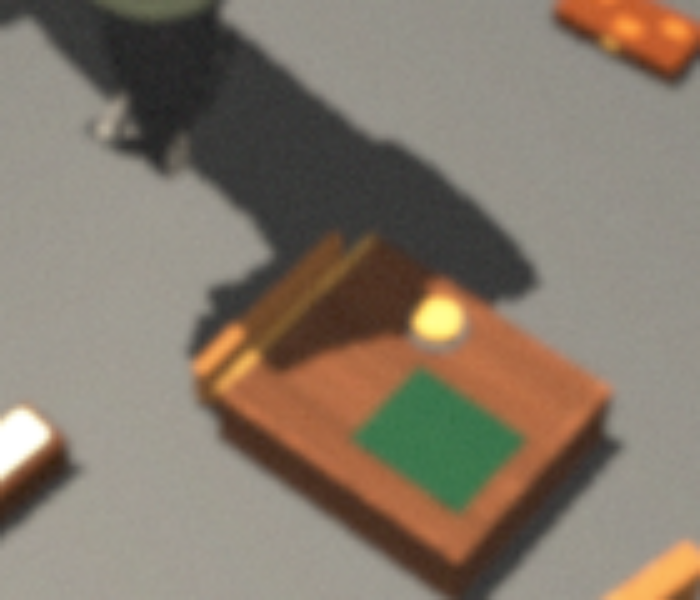

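The tray is shut with its panel at the latched place (crop (280,300)), the button is up at (438,318), and the fingers are clear.

```bash
python3 -c "
from plant import *
print(sign_off())"
```

```text
the job is handed in; nothing more can be done
None
```

I handed the job in: the last picture shows the tray shut and the button up, with the walnut chalk block laid flat inside before closing; the first push stopped short of the click, the second latched, and measured forces stayed near 10 N or less.

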